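Start the measuring run from the bench control boxes

TASK

Start the measuring run at the loose control boxes, using only the fingertips: first tip the rocker fully over by pressing its raised end, then push the square key fully down so that it stays in, and last press the wide mushroom button down and finish the program while still holding it down. Do not press the small round button, and leave the boxes and the parts among them standing where they are.

Things in the scene. Friction and masses are not known exactly. Their poses are not given: they have to be found in the camera images.
- rocker_box: 100 x 72 mm plain grey enclosure standing loose on rubber feet, 42 mm high, 0.8 kg; origin at the centre of its underside, z up. A wide black rocker paddle, 80 mm along the box's x and 34 mm wide, is pivoted over its middle between two low ears at y = +-21 mm (ear tops 61 mm above the worktop). The paddle's upper face is about 64 mm above the worktop at the pivot; its ends hang free above the lid.
- rocker_raised_end (a point): Point on the upper face of the rocker paddle, 28 mm from the pivot, toward the end (box +x) that stands raised at the start; the paddle ends 12 mm beyond it. The point moves with the paddle: about 70 mm above the worktop at the start, 58 mm when the rocker is fully over.
- rocker (a joint): Rocker angle, rad: about 0 at the start (box +x end raised 0.2 rad), 0.4 at the stop (that end down 0.2 rad). It has friction only, about 2 to 4 N at the paddle, and stays where it is left. Counts as over above 0.34.
- key_box: 80 x 80 mm plain grey enclosure standing loose on rubber feet, 42 mm high, 0.8 kg; origin at the centre of its underside, z up. It carries the square key at its centre.
- square_key_top (a point): Centre of the top of the square key, a black 32 x 32 mm cap standing on a square collar; 66 mm above the worktop when out, 58 mm when fully in. It moves with the key; its z is up.
- square_key (a joint): Travel of the square key, m: 0 out, 0.008 at the stop. It moves at about 4 N and stays where it is left. Counts as in above 0.0065.
- mushroom_box: 80 x 80 mm plain grey enclosure standing loose on rubber feet, 42 mm high, 0.8 kg; origin at the centre of its underside, z up. It carries the mushroom button at its centre.
- mushroom_top (a point): Centre of the top of the wide mushroom button, a black round head 42 mm across (flat middle 34 mm across); 69 mm above the worktop when out. It moves with the button; its z is up.
- mushroom (a joint): Travel of the mushroom button, m: 0 out, 0.008 at the stop. A spring pushes back with 2 N at the start and 6 N at the stop and returns it when let go. Counts as held down above 0.005.
- small_button_box: 80 x 80 mm plain grey enclosure standing loose on rubber feet, 42 mm high, 0.8 kg; origin at the centre of its underside, z up. It carries the small round button at its centre.
- small_button_top (a point): Centre of the top of the small round black button, 18 mm across, 56 mm above the worktop. Leave it alone.
- small_button (a joint): Travel of the small round button, m: 0 out, 0.005 at the stop; springs back.
- ring: Bystander, loose: steel setting ring 39 mm across, 14 mm high; origin at the centre of its underside.
- race: Bystander, loose: ball bearing 35 mm across, 11 mm high; origin at the centre of its underside.
- fitting: Bystander, loose: brass hose fitting standing upright, 12 mm across, 23 mm high; origin at the centre of its underside.
- block_tall: Bystander, loose: steel gauge block 19 x 36 x 30 mm high; origin at the centre of its underside.
- block_flat: Bystander, loose: steel gauge block 36 x 15 x 12 mm high; origin at the centre of its underside.
There are look-alikes about, which are no part of the job. Leave any purple look-alike of the mushroom_box alone. Leave any yellow look-alike of the rocker_box alone.

How it is judged (in metres and radians):
On the way, in this order (a step that is already met when the one before it is completed fails the run):
1. the rocker is tipped fully over (value of joint rocker above 0.34 rad), for 0.1 s.
2. the square key is fully in (value of joint square_key above 0.0065 m), for 0.1 s.
3. the mushroom button is held down by the fingers (value of joint mushroom above 0.005 m and contact force between the fingers and mushroom_box above 1.5 N), for 0.2 s.
At the end, for the whole second after the job is handed in: The rocker is over (above 0.34 of 0.4 rad), the square key is in (above 6.5 of 8 mm), the fingers hold the mushroom button down (beyond 5 of 8 mm, with more than 1.5 N), the small button is out (under 2 mm), and all boxes stand level (within 0.1 rad) (all of step 3 and value of joint rocker above 0.34 rad and value of joint square_key above 0.0065 m and value of joint small_button below 0.002 m and angle between each of rocker_box, key_box, mushroom_box, small_button_box's own z axis and vertical below 0.1 rad); the arm keeps its last pose, push and grip.
It fails at once if the square key is pressed (past 3 mm) before the rocker is over (value of joint square_key above 0.003 m and value of joint rocker below 0.3 rad).
It fails at once if the mushroom button is pressed (past 3 mm) before the square key is in (value of joint mushroom above 0.003 m and value of joint square_key below 0.006 m).
It fails at once if the small round button is pressed (past 2 mm) (value of joint small_button above 0.002 m).
It fails at once if a control box is shifted or lifted by more than 20 mm (distance of any of rocker_box, key_box, mushroom_box, small_button_box from where it was at the start of the episode above 0.02 m).
It fails at once if a loose part is shifted or lifted by more than 15 mm (distance of any of ring, race, fitting, block_tall, block_flat from where it was at the start of the episode above 0.015 m).
It also fails if it takes over 40 s, if anything falls off the work surface, if the arm or the gripper's body presses on something with over 40 N, if the wrist force passes 120 N, or if a joint passes its speed limit or range.

ROBOT

A 6-joint arm with a two-finger parallel gripper is mounted at the origin on a cart in front of the work surface, level with it; the furniture and walls round the work are solid. World frame = base frame: x ahead of the robot, y to its left, z up, the work surface at z = 0. Lengths are in m, angles in degrees, forces in N, time in s.
With the tool pointing down it reaches from about 0.375 to 0.9 m from the base axis. Payload 3.1 kg.
Tool frame: the origin (TCP) lies at the very end of the fingers, on their centre line; the grasp point (between the pads) lies 19 mm behind it; z points along the fingers, y is the direction in which the jaws open and shut (so a half turn about z gives the same grasp; the last joint's range is limited). The gripper opens to 87 mm and grips with 3 to 60 N. Pads are 19 mm wide; open, the fingers measure 117 mm over their backs; the gripper's body (75 mm by 190 mm) begins 51 mm behind the grasp point.
Start: joints at [-73.539, 30.224, 82.088, -0, 67.689, -10.227], TCP at [0.281, -0.558, 0.223] pointing down, gripper open.
Joint ranges: [-176.69, 176.69], [-43.24, 126.21], [12.49, 139.97], [-82, 262], [0, 151.66], [-163.58, 163.58]. Speed limits (degrees/s): [159.86, 159.86, 180, 180, 180, 180].

INTERFACE

Orientations are given as a 3x3 rotation matrix whose columns are the frame's x, y, z axes.
In Python, from rig import bot gives the robot as it stands. The module is installed in compiled form; this text tells all that it offers.
- The arm moves only by the tool play_rows, never from a script. Its argument "targets" is a list of rows, each a list of 7 numbers: the closure, from 0 (fully open) to 1 (shut), then the shift along the world's x, y, z in m, then the turn, a rotation vector about the world's x, y, z in rad. A call has 1 to 12 rows; each row shifts and turns the commanded pose from where the row before left it; what a row does not reach is not made up. A row lasts 1/8 s, in which the tool goes at most 62.5 mm and 10.7 degrees, less where a joint would pass 70% of its speed; a pose out of reach is approached as far as the arm can. A call with a gripper value outside its range is refused whole. The fingers move at their own pace and stop on an object; the grip force is fixed at half the most. Time passes only in rows, so rows that do not move let the fingers close. It gives the time, the measured TCP pose, the force and the opening at its end, in the units of the state.
- bot.read_state(): the state, without advancing time (a new reading comes with each control period).
- bot.capture(name): name is "side" or "top" or "wrist"; returns the picture (480x640x3 uint8, blue, green, red); there is no depth.
- bot.get_calibration(name): a dict with "fx", "fy", "cx", "cy" (pixels), "R" (3x3) and "t" (3): a world point X has camera coordinates R X + t. Camera axes: x right, y down, z forward; pixel columns grow to the right and rows downward; lengths in m; the calibration is good to about 2 mm. A picture is of the moment at which its call begins: read the wrist's pose just before it. get_calibration takes no time and is no camera call; for the wrist camera it gives the pose at the moment of the call.
- bot.hand_in(): hands the job in, once; it reports no verdict.
The state is a dict: "time_s": time; "joint_positions": joint angles; "qvel": joint speeds; "tau": joint torques, N m; "position": TCP position; "tcp_rot": TCP orientation; "force": force on the tool from outside, world axes, zero at the start; "moment": the same for the moment, N m; "opening": opening from 0.0 (shut) to 1.0 (fully open).
Only numpy, scipy, OpenCV 4.12 (cv2) and the standard library are available. Lean on these libraries where they do the work, as an engineer would, in place of code of your own. Each camera call takes 0.05 s, during which the arm holds its last target. There are 200 camera calls.

## Working session

There is one attempt and no reset: what is moved stays moved. The work goes in short steps, Python scripts to look and compute and a tool call to move; the robot and the scene stay as the last step left them, time stands still between calls to the robot, and variables do not carry over. Pictures are saved under pics/ and viewed, about 8 in all and at most 12, crops included, and the job is handed in when it is done.

Besides the shell and the picture viewer there is one more tool, called as name([rows], argument=value, ...), one row to a line, values as JSON. play_rows: Moves the arm, as the interface text tells. Its arguments: {"type":"object","properties":{"targets":{"type":"array","items":{"type":"array","items":{"type":"number"}}}},"required":["targets"]}

```bash
mkdir -p pics; cat > h.py <<'E'
import numpy as np, cv2
from rig import bot
def ray(cal,u,v,z):
    R=np.array(cal["R"]);t=np.array(cal["t"])
    d=R.T@np.array([(u-cal["cx"])/cal["fx"],(v-cal["cy"])/cal["fy"],1]); c=-R.T@t
    return c+d*(z-c[2])/d[2]
def proj(cal,X):
    p=np.array(cal["R"])@np.array(X)+np.array(cal["t"])
    return cal["fx"]*p[0]/p[2]+cal["cx"],cal["fy"]*p[1]/p[2]+cal["cy"]
E
python3 - <<'E'
from h import *
for n in("top","side"):
    cv2.imwrite(f"pics/{n}0.png",bot.capture(n)); c=bot.get_calibration(n)
    print(n,c["fx"],-np.array(c["R"]).T@np.array(c["t"]))
s=bot.read_state();print(s["position"],s["tcp_rot"],s["time_s"])
E
```

```text
top 539.7964490832079 [ 0.39731346 -0.19930546  1.01863388]
side 506.3776202000196 [ 0.27473844 -0.94855398  0.4699417 ]
[ 0.28056449 -0.55775309  0.22165439] [[ 8.93460004e-01  4.49142422e-01 -5.53778162e-04]
 [ 4.49142620e-01 -8.93458053e-01  1.90117166e-03]
 [ 3.59119285e-04 -1.94734621e-03 -9.99998039e-01]] 0.1
```

View pics/top0.png

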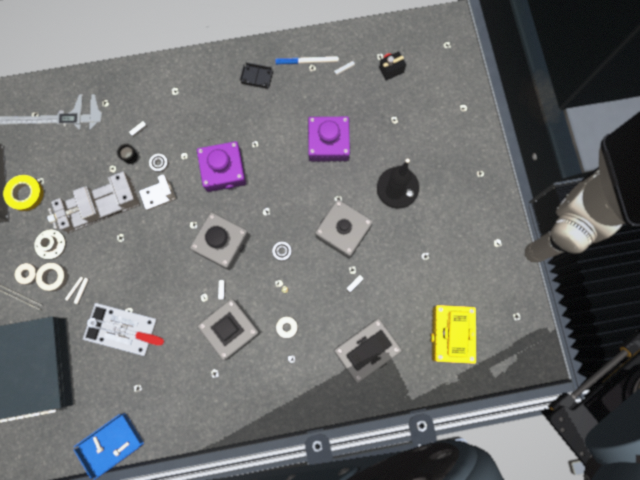

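View pics/side0.png

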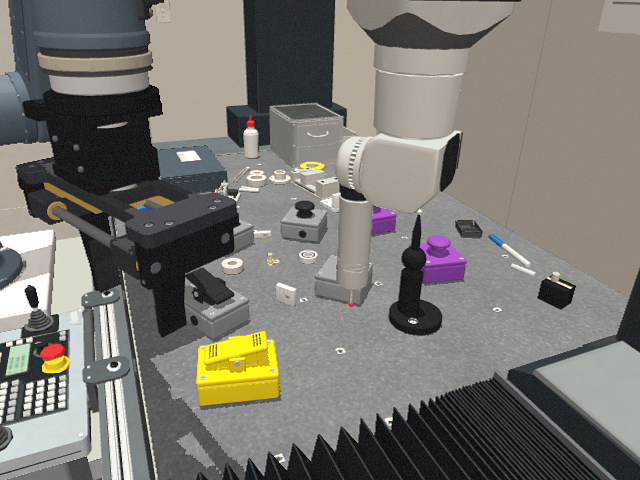

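```bash
python3 - <<'E'
from h import *
a=cv2.imread("pics/top0.png")[190:390,180:440]
cv2.imwrite("pics/tc.png",cv2.resize(a,None,fx=3,fy=3,interpolation=cv2.INTER_CUBIC))
a=cv2.imread("pics/side0.png")[190:350,160:400]
cv2.imwrite("pics/sc.png",cv2.resize(a,None,fx=3,fy=3,interpolation=cv2.INTER_CUBIC))
E
```

```text
(no output)
```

View pics/tc.png

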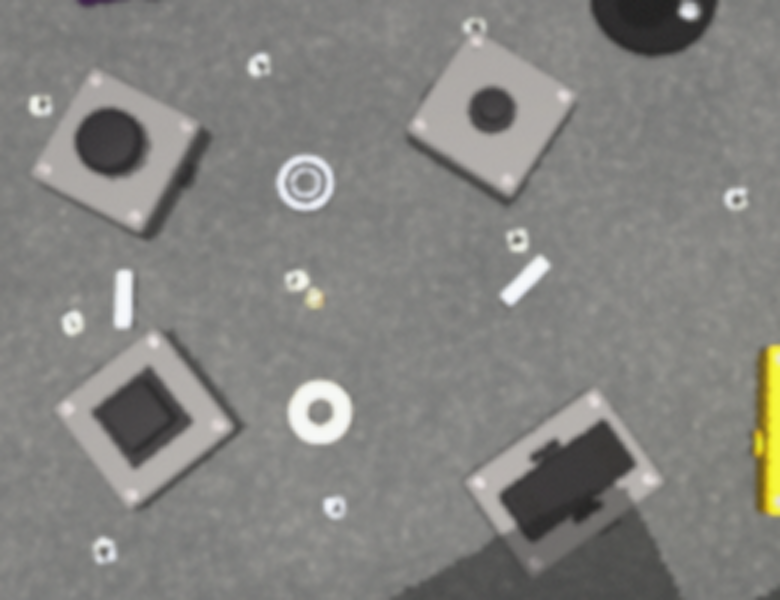

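View pics/sc.png

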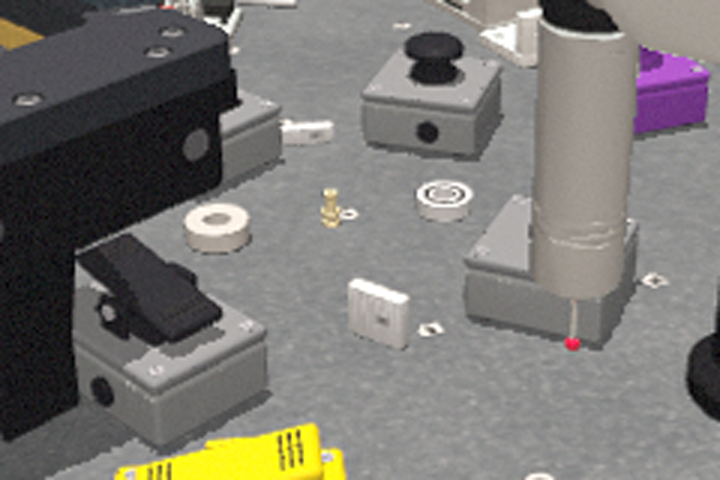

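```bash
cat >> h.py <<'E'
T=bot.get_calibration("top");S=bot.get_calibration("side")
def tc(x,y,z): return ray(T,180+(x+.5)/3-.5,190+(y+.5)/3-.5,z)
E
python3 - <<'E'
from h import *
np.set_printoptions(precision=4,suppress=True)
B=dict(rock=[(595,400),(650,480),(535,563),(478,483)],mush=[(96,78),(187,127),(135,216),(43,169)],key=[(154,341),(219,425),(132,496),(67,408)],small=[(477,41),(565,96),(508,180),(420,125)])
for n,p in B.items():
    P=np.array([tc(*q,.042) for q in p]);c=P.mean(0)
    print(n,c,"sides",[round(float(np.linalg.norm(P[i]-P[i-1])),4) for i in range(4)],"side px",proj(S,[*c[:2],.065]))
    for i in range(2):
        d=P[i+1]-P[i];print("   dir deg",np.degrees(np.arctan2(d[1],d[0])))
print("tops: mush",tc(110,142,.069),"key",tc(138,412,.066),"small",tc(493,109,.056))
print("paddle ends UR",tc(620,448,.056),tc(620,448,.072),"LL",tc(516,517,.056),tc(516,517,.072))
for n,q in dict(ring=(320,411),race=(305,182),fit=(315,298),blockT=(525,280),blockF=(123,298)).items(): print(n,tc(*q,.015))
def tri(a,b):
    A=[];y=[]
    for c,(u,v) in((T,a),(S,b)):
        p0=ray(c,u,v,0);p1=ray(c,u,v,.3);d=(p1-p0)/np.linalg.norm(p1-p0);M=np.eye(3)-np.outer(d,d);A.append(M);y.append(M@p0)
    X=np.linalg.lstsq(np.vstack(A),np.hstack(y),rcond=None)[0];return X,proj(T,X),proj(S,X)
print("probe",tri((537,252),(353,287)))
print("spike", tri((407,162),(420,215)), "R end side px")
E
```

```text
rock [ 0.3888 -0.2815  0.042 ] sides [0.0854, 0.0565, 0.0836, 0.0566] side px (np.float64(209.10513043574664), np.float64(282.2343001801963))
   dir deg -156.63489952919397
   dir deg 114.19125078918846
mush [ 0.6376 -0.0496  0.042 ] sides [0.0651, 0.0655, 0.0634, 0.0646] side px (np.float64(304.7278532497652), np.float64(204.79958370634677))
   dir deg -129.08106165350668
   dir deg 141.0522635534597
key [ 0.4716 -0.0419  0.042 ] sides [0.0644, 0.0642, 0.0651, 0.0656] side px (np.float64(224.75579174382716), np.float64(214.73759386014686))
   dir deg -151.60051370467662
   dir deg 118.88356244139466
small [ 0.6179 -0.2827  0.042 ] sides [0.0646, 0.0649, 0.0641, 0.0642] side px (np.float64(345.4034360953477), np.float64(256.70830162553))
   dir deg -133.6117609137177
   dir deg 135.34407159404097
tops: mush [ 0.6346 -0.0511  0.069 ] key [ 0.4732 -0.0433  0.066 ] small [ 0.6154 -0.282   0.056 ]
paddle ends UR [ 0.4016 -0.316   0.056 ] [ 0.4015 -0.314   0.072 ] LL [ 0.3741 -0.2484  0.056 ] [ 0.3745 -0.2476  0.072 ]
ring [ 0.4574 -0.1447  0.015 ]
race [ 0.6    -0.1598  0.015 ]
fit [ 0.5265 -0.1535  0.015 ]
blockT [ 0.5136 -0.2841  0.015 ]
blockF [ 0.5484 -0.0362  0.015 ]
probe (array([ 0.4878, -0.5568,  0.1942]), (np.float64(536.9379837042009), np.float64(252.36063251773146)), (np.float64(353.53934497703585), np.float64(286.877538429628)))
spike (array([ 0.6759, -0.3944,  0.1782]), (np.float64(407.23208692422963), np.float64(161.1892307377904)), (np.float64(419.0782133176217), np.float64(215.28467820124447))) R end side px
```

The side crop shows the rocker's end far from the camera (+y) raised, at crop (115,245). The white probe hangs near (0.49, -0.56), so I'll keep away from it. Next I close the fingers and move above the raised end.

play_rows([
  [1,0.008,0.052,0,0,0,0],
  [1,0.016,0.052,0,0,0,0],
  [1,0.018,0.052,0,0,0,0],
  [1,0.018,0.052,0,0,0,0],
  [1,0.018,0.052,0,0,0,0],
  [1,0.0165,0.0465,0,0,0,0],
  [1,0,0,-0.05,0,0,0],
  [1,0,0,-0.05,0,0,0],
  [1,0,0,-0.025,0,0,0],
  [1,0,0,0,0,0,0],
])

```text
time_s: 1.35
position: [0.3741, -0.2506, 0.0959]
tcp_rot: [[0.893, 0.449, -0.004], [0.449, -0.893, 0.004], [-0.001, -0.005, -1.0]]
force: [-0.8, -0.2, 0.1]
opening: 0.02
```

```bash
python3 - <<'E'
from h import *
a=bot.capture("side")[190:350,160:400]
b=bot.capture("wrist")
cv2.imwrite("pics/m1.png",np.hstack([cv2.resize(a,(480,320)),cv2.resize(b,(320,240)) if 0 else cv2.resize(b,(320,320))]))
s=bot.read_state();print(s["position"],s["force"],s["opening"],s["time_s"])
E
```

```text
[ 0.37546903 -0.25214012  0.09785979] [0.06273265 0.2050475  0.15071777] 0.006895740902564278 1.45
```

View pics/m1.png

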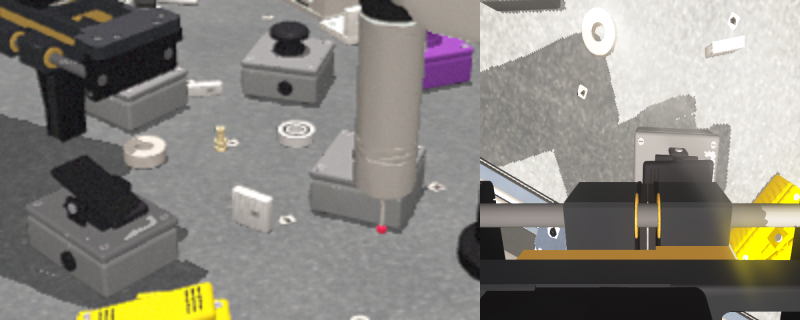

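```bash
python3 - <<'E'
from h import *
f=lambda X:[(p-o)*2 for p,o in zip(proj(S,X),(160,190))]
u=np.array([-.405,.914])
for r,z in((-.039,.056),(0,.064),(.028,.070),(.033,.0705),(.039,.072),(.033,.098)): print(r,z,f([*(np.array([.3888,-.2815])+r*u),z]))
for r,z in((-.039,.072),(.039,.056)): print("alt",r,z,f([*(np.array([.3888,-.2815])+r*u),z]))
E
```

```text
-0.039 0.056 [np.float64(130.89407708852264), np.float64(214.36948420236388)]
0 0.064 [np.float64(98.32602438419741), np.float64(185.60323299863137)]
0.028 0.07 [np.float64(75.93872116589307), np.float64(165.56739259173082)]
0.033 0.0705 [np.float64(72.09041120911115), np.float64(162.70422615784605)]
0.039 0.072 [np.float64(67.40533474778022), np.float64(158.29204145920926)]
0.033 0.098 [np.float64(68.95254967616768), np.float64(131.50500750755532)]
alt -0.039 0.072 [np.float64(129.5550620696423), np.float64(195.93474570805063)]
alt 0.039 0.056 [np.float64(69.22174146195675), np.float64(175.9746535995996)]
```

The projections match the picture: the +y end is raised, and the fingers are above it. I press now.

play_rows([
  [1,0,0,-0.015,0,0,0],
  [1,0,0,-0.008,0,0,0],
  [1,0,0,-0.005,0,0,0],
  [1,0,0,-0.005,0,0,0],
  [1,0,0,-0.004,0,0,0],
  [1,0,0,-0.002,0,0,0],
  [1,0,0,0,0,0,0],
])

```text
time_s: 2.33
position: [0.3748, -0.2511, 0.0588]
tcp_rot: [[0.893, 0.449, -0.001], [0.449, -0.893, 0.001], [-0.0, -0.002, -1.0]]
force: [-0.9, 2.6, 6.2]
opening: 0.004
```

play_rows([
  [1,0,0,-0.002,0,0,0],
  [1,0,0,-0.001,0,0,0],
  [1,0,0,0,0,0,0],
])

```text
time_s: 2.7
position: [0.3748, -0.251, 0.0579]
tcp_rot: [[0.893, 0.449, 0.0], [0.449, -0.893, 0.0], [0.0, -0.0, -1.0]]
force: [-2.2, 5.8, 29.3]
opening: 0.006
```

play_rows([
  [1,0,0,0.01,0,0,0],
  [1,0,0,0.05,0,0,0],
  [1,0.012,0.025,0.01,0,0,0],
  [1,0.02,0.045,0,0,0,0],
  [1,0.02,0.045,0,0,0,0],
  [1,0.02,0.045,0,0,0,0],
  [1,0.018,0.035,0,0,0,0],
  [1,0.007,0.014,0,0,0,0],
  [1,0,0,0,0,0,0],
])

```text
time_s: 3.82
position: [0.4727, -0.0427, 0.1255]
tcp_rot: [[0.893, 0.451, 0.001], [0.451, -0.893, -0.001], [0.0, 0.001, -1.0]]
force: [0.7, 0.6, 0.4]
opening: 0.007
```

```bash
python3 - <<'E'
from h import *
a=bot.capture("side")[190:350,160:400]
t=bot.capture("top")[190:390,180:440]
cv2.imwrite("pics/m2.png",np.hstack([cv2.resize(a,(420,280),interpolation=2),cv2.resize(t,(364,280),interpolation=2)]))
s=bot.read_state();print(s["position"],s["force"],s["opening"],s["time_s"])
E
```

```text
[ 0.47202142 -0.04375476  0.12544514] [-0.51068264  0.10551793 -0.64449194] 0.004873896875719917 3.925
```

View pics/m2.png

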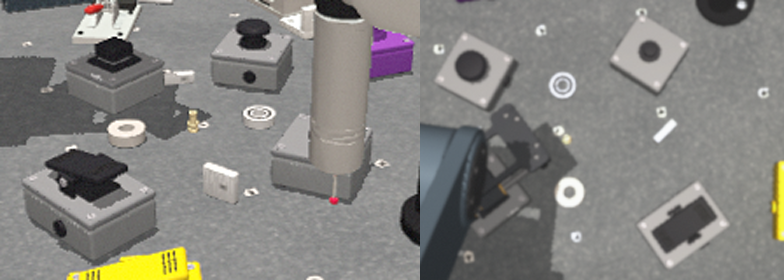

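The rocker has tipped: its near end is now up and the box hasn't moved. Next is the square key; contact should come at z about 0.066.

play_rows([
  [1,0,0,-0.045,0,0,0],
  [1,0,0,-0.01,0,0,0],
  [1,0,0,-0.004,0,0,0],
  [1,0,0,-0.004,0,0,0],
  [1,0,0,-0.004,0,0,0],
  [1,0,0,0,0,0,0],
])

```text
time_s: 4.68
position: [0.4727, -0.043, 0.0589]
tcp_rot: [[0.894, 0.449, 0.001], [0.449, -0.894, -0.0], [0.001, 0.001, -1.0]]
force: [-0.2, -0.4, 1.6]
opening: 0.003
```

play_rows([
  [1,0,0,-0.002,0,0,0],
  [1,0,0,-0.001,0,0,0],
  [1,0,0,0,0,0,0],
])

```text
time_s: 5.05
position: [0.4729, -0.043, 0.0581]
tcp_rot: [[0.893, 0.45, 0.003], [0.45, -0.893, -0.001], [0.002, 0.002, -1.0]]
force: [-4.1, -0.3, 23.8]
opening: 0.005
```

play_rows([
  [1,0,0,0.01,0,0,0],
  [1,0,0,0.05,0,0,0],
  [1,0.035,-0.0015,0,0,0,0],
  [1,0.045,-0.002,0,0,0,0],
  [1,0.045,-0.002,0,0,0,0],
  [1,0.03,-0.0015,0,0,0,0],
  [1,0.008,-0.0005,0,0,0,0],
  [1,0,0,-0.03,0,0,0],
  [1,0,0,0,0,0,0],
])

```text
time_s: 6.18
position: [0.6318, -0.0494, 0.0832]
tcp_rot: [[0.893, 0.449, -0.007], [0.449, -0.893, 0.002], [-0.006, -0.005, -1.0]]
force: [-0.4, 0.1, 0.3]
opening: 0.006
```

```bash
python3 - <<'E'
from h import *
a=bot.capture("side")[190:330,160:370]
cv2.imwrite("pics/m3.png",cv2.resize(a,None,fx=3.5,fy=3.5,interpolation=2))
s=bot.read_state();print(s["position"],s["force"],s["opening"],s["time_s"])
E
```

```text
[ 0.63305991 -0.04978151  0.08454679] [-0.47089224 -0.37642929  0.11003034] 0.00813575851689804 6.225
```

View pics/m3.png

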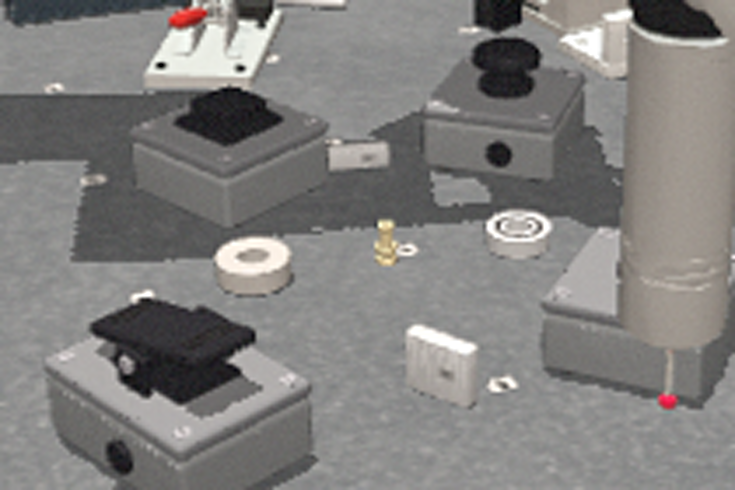

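Key in, rocker still over, and the fingertip is above the mushroom head. I press it now.

play_rows([
  [1,0,0,-0.012,0,0,0],
  [1,0,0,-0.004,0,0,0],
  [1,0,0,-0.004,0,0,0],
  [1,0,0,-0.003,0,0,0],
  [1,0,0,-0.001,0,0,0],
  [1,0,0,0,0,0,0],
])

```text
time_s: 6.98
position: [0.6349, -0.0503, 0.062]
tcp_rot: [[0.893, 0.449, -0.001], [0.449, -0.893, 0.0], [-0.0, -0.0, -1.0]]
force: [-3.1, 0.9, 5.5]
opening: -0.0
```

play_rows([
  [1,0,0,-0.0015,0,0,0],
  [1,0,0,0,0,0,0],
  [1,0,0,0,0,0,0],
  [1,0,0,0,0,0,0],
])

```text
time_s: 7.48
position: [0.635, -0.0503, 0.0611]
tcp_rot: [[0.893, 0.449, -0.0], [0.449, -0.893, -0.0], [-0.0, -0.0, -1.0]]
force: [-3.2, -0.5, 7.3]
opening: 0.003
```

```bash
python3 - <<'E'
from h import *
a=bot.capture("side")[190:330,160:370]
cv2.imwrite("pics/m4.png",cv2.resize(a,None,fx=3.5,fy=3.5,interpolation=2))
s=bot.read_state();print(s["position"],s["force"],s["opening"],s["time_s"])
E
```

```text
[ 0.63498093 -0.05033303  0.06108696] [-3.25127797  0.45991293  7.16316467] 0.004143698847276181 7.525
```

View pics/m4.png

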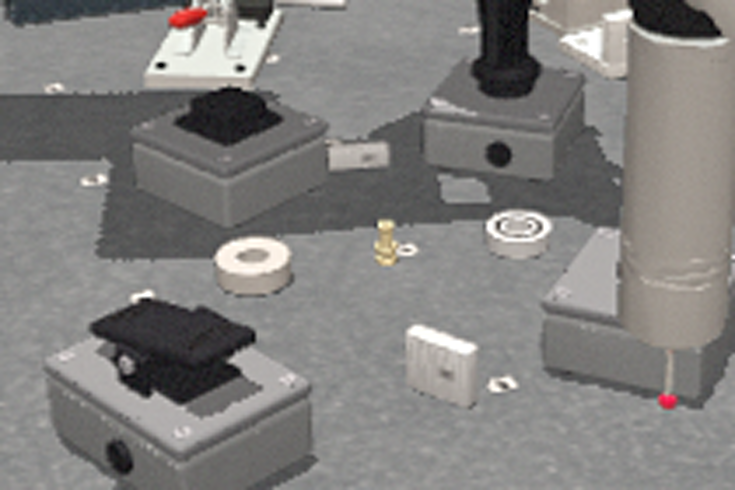

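The mushroom is held down at about 8 mm with about 7 N. The rocker and key are still in place, and nothing has moved.

```bash
python3 -c "
from rig import bot
print(bot.hand_in());s=bot.read_state();print(s['position'],s['force'])"
```

```text
the job is handed in; nothing more can be done
None
the job is handed in; nothing more can be done
```

The measuring run was started in the required order, and I handed the job in with the closed fingertips still holding the mushroom button down. The hand-in gives no verdict.

- **Rocker:** I pressed its raised end until it hit the stop, at about 29 N. The side pictures afterwards show it tipped fully over.
- **Square key:** I pushed it down to its stop, with the fingertips at z = 58 mm and about 24 N. The pictures show it staying in.
- **Mushroom button:** At the last reading, 7.5 s in, the fingertips were at z = 61.1 mm, about 8 mm of travel, with about 7 N on them.
- **Everything else:** I kept clear of the small button and the look-alikes. The last side picture shows the boxes level and the boxes and loose parts in view where they were.

None of my checks failed or disagreed. Joint travel is only inferred from fingertip height, force and the pictures. The small button was hidden behind the probe in the side view, so I did not see it again after the key move. The force reading after hand-in was refused, so the final second is unmeasured.

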